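# Change the tandoor's gas line over to the full cylinder

## Task

Change the tandoor's gas supply over: first shut the valve with the red lever completely, right to its stop. Only then open the valve with the blue lever until its lever points straight at the yellow clip on its scale, let go, and leave the other things on the counter where they are.

Things in the scene. Friction and masses are not known exactly. Their poses are not given: they have to be found in the camera images.
- red_valve: Brass ball valve with a red-gripped lever, fixed on the counter in a copper pipe 180 mm long (own y), 75 mm high. Origin: on the lever's vertical turning axis, at counter level. White arc scale (top 78 mm high, radius 122 to 152 mm) from own -x (shut) to own -y (open), black tick at each end. Position and yaw vary; the valves may be swapped left/right.
- blue_valve: Brass ball valve with a blue-gripped lever, fixed on the counter in a copper pipe 180 mm long (own y), 75 mm high. Origin: on the lever's vertical turning axis, at counter level. White arc scale (top 78 mm high, radius 122 to 152 mm) from own -x (shut) to own -y (open), black tick at each end. Position and yaw vary; the valves may be swapped left/right.
- red_lever (a joint): Lever angle about its vertical axis (rad), hard stops at 0 and 1.57. 0 = shut: lever across the pipe, pointing to the valve's own -x. 1.57 = open: lever along the pipe, to the valve's own -y. Grows anticlockwise seen from above. Stiff (0.3 N m, about 3 N at the grip); stays where left. Starts open, 0.9 to 1.45.
- blue_lever (a joint): Lever angle about its vertical axis (rad), hard stops at 0 and 1.57. 0 = shut: lever across the pipe, pointing to the valve's own -x. 1.57 = open: lever along the pipe, to the valve's own -y. Grows anticlockwise seen from above. Stiff (0.3 N m, about 3 N at the grip); stays where left. Starts shut or nearly so, 0 to 0.15.
- red_grip (a point): Centre of the lever's red grip: a level bar 74 mm long, 18 mm wide, 22 mm high, centred 118 mm above the counter and 93 mm from the turning axis; at least 15 mm free below it. Own x axis points from here back to the turning axis, z up. A white nose continues the lever to 145 mm from the axis.
- blue_grip (a point): Centre of the lever's blue grip: a level bar 74 mm long, 18 mm wide, 22 mm high, centred 118 mm above the counter and 93 mm from the turning axis; at least 15 mm free below it. Own x axis points from here back to the turning axis, z up. A white nose continues the lever to 145 mm from the axis.
- mark: Yellow clip, 44 x 12 mm, fixed on the blue valve's scale, 119 to 163 mm from the axis, top 90 mm high (the lever passes over it). Origin: on the blue lever's axis at counter level; the clip lies along its own -x, so the lever is on the mark when the x axes of blue_grip and mark are parallel. 0.6 to 1.2 rad from shut, different each time.
- plate: Blue melamine plate, 180 mm across, 20 mm high, lying loose on the counter beyond the valves. Origin: centre of its underside.
- belan: Wooden rolling pin, 280 mm long along its own y, 48 mm thick, loose and able to roll, beyond the valves. Origin: under its middle, at counter level.
- chimta: Flat steel tongs, 310 mm long along its own x, 50 mm wide, up to 14 mm high, lying loose to the robot's left. Origin: under its middle.
- brush_holder: Empty orange upright silicone cup for basting brushes, 72 mm across, 120 mm high, loose, beyond the valves. Origin: centre of its underside.

How it is judged:
On the way, in this order (a step that is already met when the one before it is completed fails the run):
1. the red lever is shut while the blue one has not yet been opened (value of joint red_lever below 0.08 rad and value of joint blue_lever below 0.3 rad), for 0.2 s.
2. the blue lever points at the yellow clip, the red one still shut (angle between the x axis of blue_grip and the x axis of mark, either way round below 0.1 rad and value of joint red_lever below 0.08 rad), for 0.2 s.
At the end, for the whole second after the job is handed in: The red lever is within 0.08 rad (about 4.5 degrees) of its shut stop, the blue lever points at the yellow clip within 0.10 rad (about 6 degrees), and both levers are still. The red one must be shut before the blue one is opened (all of step 2 and velocity of joint red_lever between -0.05 and 0.05 rad/s and velocity of joint blue_lever between -0.05 and 0.05 rad/s); the robot touches nothing.
It fails at once if the blue lever is opened (beyond 0.3 rad) while the red one is still open (beyond 0.15 rad) (value of joint blue_lever above 0.3 rad and value of joint red_lever above 0.15 rad).
It fails at once if the plate is moved more than 40 mm (distance of plate from where it was at the start of the episode above 0.04 m).
It fails at once if the belan is moved more than 40 mm (distance of belan from where it was at the start of the episode above 0.04 m).
It fails at once if the chimta is moved more than 40 mm (distance of chimta from where it was at the start of the episode above 0.04 m).
It fails at once if the brush holder is moved more than 40 mm or knocked over (distance of brush_holder from where it was at the start of the episode above 0.04 m or angle between brush_holder's own z axis and vertical above 0.5 rad).
It also fails if it takes over 54 s, if anything falls off the work surface, if the arm or the gripper's body presses on something with over 40 N, if the wrist force passes 120 N, or if a joint passes its speed limit or range.

## Robot

A 6-joint arm with a two-finger parallel gripper is mounted at the origin on the work surface. World frame = base frame: x ahead of the robot, y to its left, z up, the work surface at z = 0. Lengths are in m, angles in rad, forces in N, time in s.
With the tool pointing down it reaches from about 0.3 to 0.875 m from the base axis. Payload 6.4 kg.
Tool frame: the origin (TCP) lies between the finger pads; the fingertips stand 19 mm ahead of it and the grasp point (between the pads) is the TCP; z points along the fingers, y is the direction in which the jaws open and shut (so a half turn about z gives the same grasp; the last joint's range is limited). The gripper opens to 85 mm and grips with 20 to 120 N. Pads are 22 mm wide; open, the fingers measure 114 mm over their backs; the gripper's body (76 mm by 85 mm) begins 54 mm behind the grasp point. The pads swing forward as they close: fully open they stand 13 mm farther back than shut.
Start: joints at [-0.206, 0.181, 1.607, -0, 1.354, -0.206], TCP at [0.575, 0, 0.25] pointing down, gripper open.
Joint ranges: [-2.99, 2.99], [-0.89, 2.07], [0.3, 2.58], [-1.14, 4.28], [0, 2.63], [-3.12, 3.12]. Speed limits (rad/s): [2.57, 2.57, 3.01, 3.14, 3.14, 3.14].

## Interface

Orientations are given as a unit quaternion [w, x, y, z].
In Python, from bench import * gives the robot as it stands.
- The arm moves only by the tool apply_moves, never from a script. Its argument "moves" is a list that holds one entry, the list of rows, each a list of 7 numbers: the shift along the tool's x, y, z in cm, then the turn, a rotation vector about the tool's x, y, z in rad, then the opening, from 0 (shut) to 1 (fully open). A call has 1 to 8 rows; each row is the pose to reach, as a shift and turn from the pose commanded when the call began, along the tool's axes at that moment; what a row does not reach only later rows make up. A row lasts 1/10 s, in which the tool goes at most 50 mm and 8.59 degrees, less where a joint would pass 70% of its speed; a pose out of reach is approached as far as the arm can. A call with a gripper value outside its range is refused whole. The fingers move at their own pace and stop on an object; the grip force is fixed at half the most. Time passes only in rows, so rows that repeat a pose let the fingers close. It gives the time, the measured TCP pose, the force and the opening at its end, in the units of the state.
- get_obs(): the state, without advancing time (a new reading comes with each control period).
- camera(name): name is "scene" or "side" or "wrist"; returns the picture (480x640x3 uint8, red, green, blue); there is no depth.
- get_calibration(name): a dict with "vertical_fov" (degrees; the focal length in pixels is half the picture's height over the tangent of half this angle, whatever the lens; pixels are square), "cx", "cy" (the principal point, pixels), "R" (3x3) and "t" (3): a world point X has camera coordinates R X + t. Camera axes: x right, y down, z forward; pixel columns grow to the right and rows downward; lengths in m; the calibration is good to about 2 mm. A picture is of the moment at which its call begins: read the wrist's pose just before it. get_calibration takes no time and is no camera call; for the wrist camera it gives the pose at the moment of the call.
- hand_in(): hands the job in, once; it reports no verdict.
The state is a dict: "time_s": time; "q": joint angles; "dq": joint speeds; "joint_efforts": joint torques, N m; "eef_pos": TCP position; "eef_rot": TCP orientation; "wrist_force": force on the tool from outside, world axes, zero at the start; "torque": the same for the moment, N m; "opening": opening from 0.0 (shut) to 1.0 (fully open).
Only numpy, scipy, OpenCV 4.12 (cv2) and the standard library are available. Lean on these libraries where they do the work, as an engineer would, in place of code of your own. Each camera call takes 0.05 s, during which the arm holds its last target. There are 200 camera calls.

## Working session

There is one attempt and no reset: what is moved stays moved. The work goes in short steps, Python scripts to look and compute and a tool call to move; the robot and the scene stay as the last step left them, time stands still between calls to the robot, and variables do not carry over. Pictures are saved under pics/ and viewed, about 8 in all and at most 12, crops included, and the job is handed in when it is done.

Besides the shell and the picture viewer there is one more tool, called after "Request:" as name([rows], argument=value, ...), one row to a line, values as JSON. apply_moves: Moves the arm, as the interface text tells. Its arguments: {"type":"object","properties":{"moves":{"type":"array","items":{"type":"array","items":{"type":"array","items":{"type":"number"}}}}},"required":["moves"]}

```bash
ls; mkdir -p pics; python3 - <<'E'
from bench import *
import cv2
for n in ("scene","side"):
    im=camera(n); cv2.imwrite(f"pics/{n}0.png",im[:,:,::-1]); c=get_calibration(n); print(n,c)
o=get_obs(); print(o["time_s"],o["eef_pos"],o["eef_rot"])
E
```

```text
pics
scene {'vertical_fov': 55.7910291358547, 'cx': 323.3250855523496, 'cy': 240.63091889187692, 'R': array([[-0.76685096,  0.64178989, -0.00673307],
       [ 0.56594915,  0.67120931, -0.47872708],
       [-0.30272291, -0.3709229 , -0.87793795]]), 't': array([ 0.36952197, -0.35334171,  1.21744233])}
side {'vertical_fov': 48.833793823953066, 'cx': 315.81017140267056, 'cy': 239.89308834940536, 'R': array([[ 0.9761673 , -0.21611049, -0.01984102],
       [-0.12751552, -0.49719266, -0.85821865],
       [ 0.17560524,  0.84029502, -0.51290066]]), 't': array([-0.51203492,  0.18679799,  0.95705671])}
0.1 [5.74556776e-01 1.13855347e-04 2.49509465e-01] [-6.41682896e-04  7.07115075e-01  7.07098075e-01 -4.14545759e-04]
```

View pics/scene0.png

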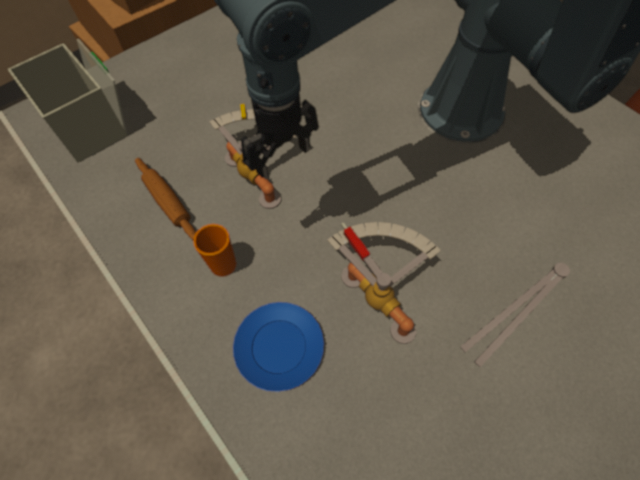

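View pics/side0.png

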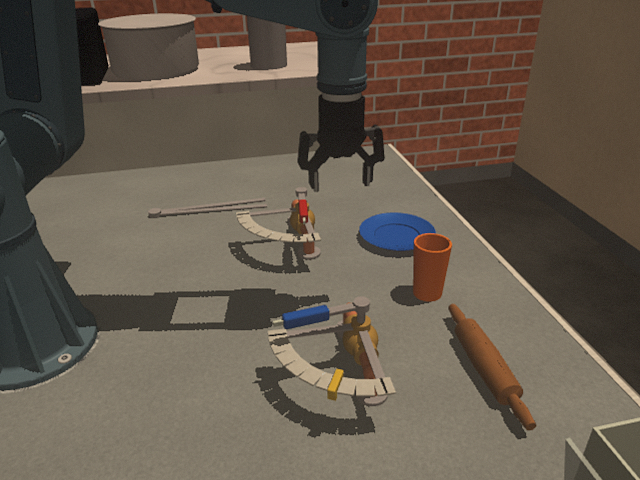

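The scene view shows the red valve on the robot's left, with its hub at about (381,285), grip at (357,241) and scale arc from (333,243) to (433,250). The side view shows the blue valve nearer that camera, with its grip at (305,317), hub at (361,303) and the yellow clip at (335,384).

```bash
cat > h.py <<'E'
import numpy as np, cv2
def K(c):
    f=240/np.tan(np.radians(c["vertical_fov"]/2)); return np.array([[f,0,c["cx"]],[0,f,c["cy"]],[0,0,1]])
def ray(c,p):
    p=np.atleast_2d(p).astype(float); d=np.c_[p,np.ones(len(p))]@np.linalg.inv(K(c)).T@c["R"]
    return -c["R"].T@c["t"], d
def cast(c,p,z):
    o,d=ray(c,p); return o+d*((z-o[2])/d[:,2])[:,None]
def tri(cs,ps):
    P=[K(c)@np.c_[c["R"],c["t"]] for c in cs]
    X=cv2.triangulatePoints(P[0],P[1],np.float64(ps[0]).reshape(2,1),np.float64(ps[1]).reshape(2,1)); return (X[:3]/X[3]).ravel()
def blob(im,lo,hi,roi=None):
    hsv=cv2.cvtColor(im,cv2.COLOR_RGB2HSV); m=cv2.inRange(hsv,lo,hi)
    if roi: k=np.zeros_like(m); x0,y0,x1,y1=roi; k[y0:y1,x0:x1]=255; m&=k
    n,l,s,ce=cv2.connectedComponentsWithStats(m); 
    i=1+np.argmax(s[1:,4]); ys,xs=np.where(l==i); return ce[i],np.c_[xs,ys],s[i]
def ends(p):
    vx,vy,x,y=cv2.fitLine(p.astype(np.float32),cv2.DIST_L2,0,.01,.01).ravel(); t=(p-[x,y])@[vx,vy]
    return np.array([x,y])+np.outer([t.min(),t.max()],[vx,vy])
def circ(q):
    A=np.c_[2*q[:,:2],np.ones(len(q))]; s=np.linalg.lstsq(A,(q[:,:2]**2).sum(1),rcond=None)[0]
    return s[:2],np.sqrt(s[2]+s[:2]@s[:2])
E
python3 - <<'E'
from bench import *; from h import *
np.set_printoptions(precision=4,suppress=True)
C={n:get_calibration(n) for n in("scene","side")}
I={n:cv2.imread(f"pics/{n}0.png")[:,:,::-1].copy() for n in C}
red=((0,200,90),(5,255,255)); blue=((105,150,60),(125,255,255)); yel=((22,170,120),(32,255,255))
R={"scene":(330,215,375,265),"side":(290,195,315,225)}
cs=[]
for n in C:
    c,p,s=blob(I[n],*red,R[n]); cs.append(c); e=cast(C[n],ends(p),.118); d=e[1]-e[0]
    print("red",n,c,s,cast(C[n],c,.12),"ends",e[:,:2],np.linalg.norm(d),np.degrees(np.arctan2(d[1],d[0])))
print("tri",tri([C["scene"],C["side"]],cs))
c,p,s=blob(I["side"],*blue,(270,295,340,335)); e=cast(C["side"],ends(p),.118); d=e[1]-e[0]
print("blue",c,s,cast(C["side"],c,.12),e[:,:2],np.linalg.norm(d),np.degrees(np.arctan2(d[1],d[0])))
c1,p,s1=blob(I["side"],*yel,(315,360,350,405)); c0,p,s0=blob(I["scene"],*yel,(235,95,255,125))
print("clip",c1,s1,c0,s0,cast(C["side"],c1,.09),cast(C["scene"],c0,.09),tri([C["scene"],C["side"]],[c0,c1]))
# hubs by hand: caps
print("redhub",cast(C["scene"],(382,283),.125),cast(C["side"],(301,190),.13),"bluehub",cast(C["side"],(361,302),.13))
# arc scales
for n,roi in(("side",(262,318,400,402)),("side",(232,205,322,245)),("scene",(325,218,442,262))):
    c,p,s=blob(I[n],(10,0,150),(40,80,255),roi); print("scale",n,s,len(p))
    x0,y0,x1,y1=roi; v=I[n][y0:y1,x0:x1]; cv2.imwrite(f"pics/crop_{n}_{x0}.png",cv2.resize(v[:,:,::-1],None,fx=5,fy=5,interpolation=cv2.INTER_CUBIC))
a=cv2.imread("pics/crop_side_262.png"); b=cv2.imread("pics/crop_scene_325.png")
h=np.zeros((a.shape[0]+b.shape[0]//1,max(a.shape[1],b.shape[1]),3),np.uint8); h[:a.shape[0],:a.shape[1]]=a; h[a.shape[0]:,:b.shape[1]]=b[:]
h=cv2.resize(h,None,fx=.9,fy=.9); print(h.shape); cv2.imwrite("pics/crops.png",h)
E
```

```text
red scene [356.2074 242.8778] [345 228  24  30 270] [[0.5362 0.1665 0.12  ]] ends [[0.5299 0.1297]
 [0.5403 0.1982]] 0.06933720725725888 81.35760105106483
red side [303.5455 201.2727] [301 200   5   4  11] [[0.5436 0.1994 0.12  ]] ends [[0.5415 0.2104]
 [0.547  0.1966]] 0.014898180658135038 -68.19834866276223
tri [0.5398 0.1718 0.1335]
blue [304.5899 312.4353] [283 306  46  15 278] [[ 0.4692 -0.1799  0.12  ]] [[ 0.4351 -0.1802]
 [ 0.5073 -0.1744]] 0.07248175896572903 4.629892923024297Traceback (most recent call last):
  File "<stdin>", line 14, in <module>
  File "h.py", line 16, in blob
    i=1+np.argmax(s[1:,4]); ys,xs=np.where(l==i); return ce[i],np.c_[xs,ys],s[i]
        ~~~~~~~~~^^^^^^^^^
    return _wrapfunc(a, 'argmax', axis=axis, out=out, **kwds)
    return bound(*args, **kwds)
ValueError: attempt to get argmax of an empty sequence
```

```bash
python3 - <<'E'
from bench import *; from h import *
np.set_printoptions(precision=4,suppress=True)
C={n:get_calibration(n) for n in("scene","side")}
I={n:cv2.imread(f"pics/{n}0.png")[:,:,::-1].copy() for n in C}
for n,p in(("side",(335,384)),("scene",(244,112)),("side",(303,210)),("scene",(357,241))):
    print(n,p,cv2.cvtColor(I[n][p[1]-1:p[1]+2,p[0]-1:p[0]+2],cv2.COLOR_RGB2HSV).reshape(-1,3)[::4].tolist())
red=((0,180,60),(5,255,255)); yel=((18,150,100),(34,255,255))
c,p,s=blob(I["side"],*red,(290,195,315,225)); print("red side",c,s,cast(C["side"],c,.12))
c0,p0,s0=blob(I["scene"],*yel,(235,95,255,125)); c1,p1,s1=blob(I["side"],*yel,(315,360,350,405))
print("clip",c1,s1,c0,s0,cast(C["side"],c1,.088),cast(C["scene"],c0,.088),tri([C["scene"],C["side"]],[c0,c1]))
print("redhub",cast(C["scene"],(382,283),.125),cast(C["side"],(301,190),.13),"bluehub",cast(C["side"],(361,302),.13))
A=[I["side"][318:402,262:402],I["scene"][215:300,325:442]]
A=[cv2.resize(a[:,:,::-1],None,fx=3.4,fy=3.4,interpolation=cv2.INTER_CUBIC) for a in A]
h=np.zeros((600,800,3),np.uint8)
h[:A[0].shape[0],:A[0].shape[1]]=A[0]; h[300:300+A[1].shape[0],:A[1].shape[1]]=A[1]
cv2.imwrite("pics/crops.png",h)
E
```

```text
side (335, 384) [[20, 192, 205], [21, 194, 206], [21, 194, 212]]
scene (244, 112) [[24, 255, 167], [24, 255, 155], [22, 222, 133]]
side (303, 210) [[2, 196, 173], [1, 194, 175], [1, 199, 173]]
scene (357, 241) [[3, 235, 155], [2, 232, 155], [2, 232, 154]]
red side [302.9076 207.6807] [299 200   9  17 119] [[0.5363 0.1698 0.12  ]]
clip [335.5    381.5826] [328 369  16  31 230] [242.6571 110.5857] [240 104   6  15  70] [[ 0.4878 -0.3022  0.088 ]] [[ 0.4901 -0.2946  0.088 ]] [ 0.4886 -0.2983  0.084 ]
redhub [[0.5581 0.2621 0.125 ]] [[0.5455 0.2363 0.13  ]] bluehub [[ 0.5583 -0.1881  0.13  ]]
```

View pics/crops.png

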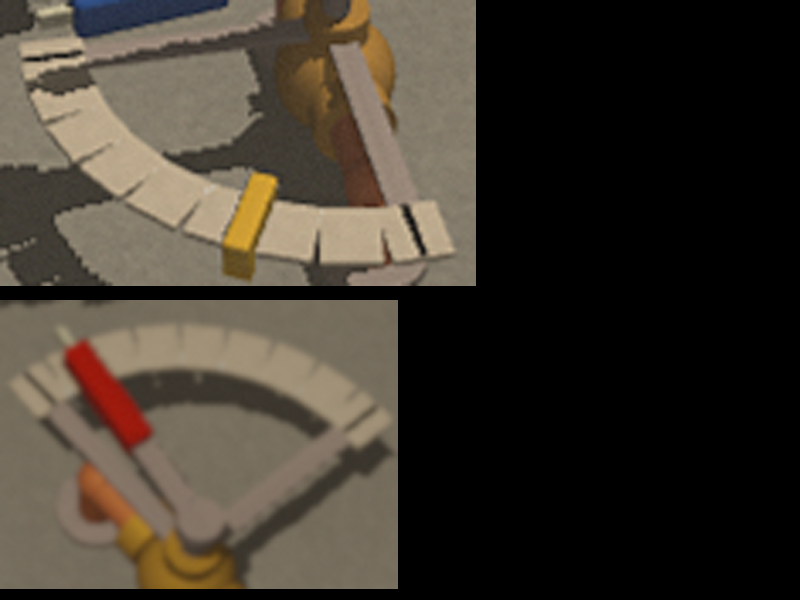

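The crops are clear. On the blue scale the shut tick is at crop (52,56), the open tick at (413,230), and the clip's top runs from (264,178) to (237,243). On the red scale the open tick is at (38,388), the shut tick at (362,417), and the lever lies near the open end.

```bash
python3 - <<'E'
from bench import *; from h import *
np.set_printoptions(precision=4,suppress=True)
C={n:get_calibration(n) for n in("scene","side")}
sd=lambda x,y:(x/3.4+262,y/3.4+318); sc=lambda x,y:(x/3.4+325,(y-300)/3.4+215)
ang=lambda v:np.degrees(np.arctan2(v[1],v[0]))
def valve(n,shut,opn):
    a,b=(cast(C[n],p,.078)[0,:2] for p in(shut,opn))
    d=b-a; m=(a+b)/2; L=np.array([-d[1],d[0]])/2  # anticlockwise: centre to left of a->b
    c=m+L; print("ticks",a,b,"chord",np.linalg.norm(d),"(194)","centre",c,"shut dir",ang(a-c),"open",ang(b-c)); return c
cb=valve("side",sd(52,56),sd(413,230)); cr=valve("scene",sc(362,417),sc(38,388))
p=cast(C["side"],[sd(264,178),sd(237,243)],.09)[:,:2]
print("clip",p,np.linalg.norm(p-cb,axis=1),[ang(q-cb) for q in p],"line",ang(p[1]-p[0]), "tri",ang(np.array([.4886,-.2983])-cb),np.linalg.norm(np.array([.4886,-.2983])-cb))
gr=np.array([.5362,.168]); gb=np.array([.4692,-.1799])
for g,c in((gr,cr),(gb,cb)): print("grip",ang(g-c),np.linalg.norm(g-c),"(93)")
print("red tip",cast(C["scene"],[sc(62,333),sc(204,520)],.12))
E
```

```text
ticks [ 0.4247 -0.1725] [ 0.5543 -0.3162] chord 0.19347373383570765 (194) centre [ 0.5614 -0.1796] shut dir 177.02804047152796 open -92.97195952847206
ticks [0.4117 0.2617] [0.5478 0.121 ] chord 0.19568231180627588 (194) centre [0.5501 0.2593] shut dir 179.03718921223307 open -90.96281078776694
clip [[ 0.4985 -0.2844]
 [ 0.4786 -0.317 ]] [0.1222 0.1604] [np.float64(-120.96211126896311), np.float64(-121.05473110240955)] line -121.35146915976337 tri -121.50912986913447 0.13921881178991263
grip -98.63962626945755 0.0923773139986504 (93)
grip -179.81849171226355 0.09216100583661961 (93)
red tip [[0.5284 0.119  0.12  ]
 [0.5473 0.2597 0.12  ]]
```

The checks agree: both tick chords match 194 mm, both grips lie 93 mm from their axes, and the clip spans 122–160 mm. The clip is at −121.0° and the red lever at −98.6°, with red shut at 179°. I'm going to the red grip now.

Request:
apply_moves([
  [[4,-1,0,0,0,0.05,1],[8.5,-2,0,0,0,0.1,1],[13,-3,2,0,0,0.15,1],[16.7,-3.9,5,0,0,0.15,1],[16.7,-3.9,8,0,0,0.15,1],[16.7,-3.9,11,0,0,0.15,1],[16.7,-3.9,13,0,0,0.15,1],[16.7,-3.9,13,0,0,0.15,1]],
])

```text
time_s: 0.9
eef_pos: [0.5331, 0.1669, 0.1166]
eef_rot: [-0.002, 0.758, 0.652, -0.003]
wrist_force: [0.3, 1.5, 0.9]
opening: 0.999
```

```bash
python3 - <<'E'
from bench import *; import cv2
o=get_obs(); print(o["time_s"],o["eef_pos"],o["wrist_force"])
cv2.imwrite("pics/w1.png",camera("wrist")[:,:,::-1])
E
```

```text
0.9 [0.53307338 0.16689103 0.11659959] [0.28202997 1.53238144 0.85378937]
```

View pics/w1.png

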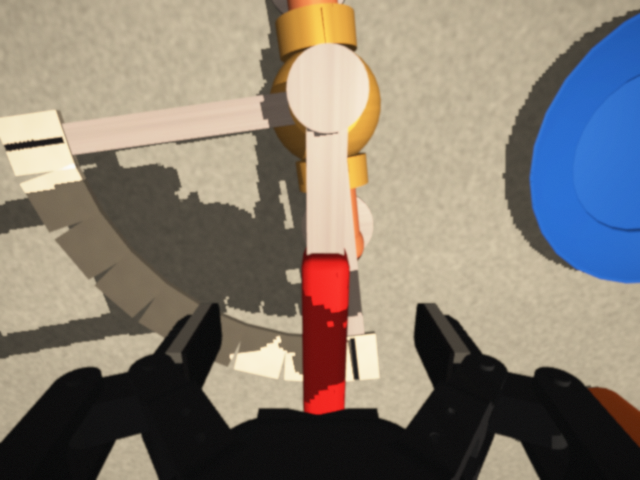

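The wrist view shows the red grip (325,330) centred between the open fingers and aligned with them. I'll close on it and start the arc.

Request:
apply_moves([
  [[0,0,0,0,0,0,0],[0,0,0,0,0,0,0],[0,0,0,0,0,0,0],[0,0,0,0,0,0,0],[0,0,0,0,0,0,0],[0.09,-1.3,0,0,0,0.14,0],[0.36,-2.57,0,0,0,0.28,0],[0.36,-2.57,0,0,0,0.28,0]],
])

```text
time_s: 1.75
eef_pos: [0.511, 0.1746, 0.1211]
eef_rot: [0.0, 0.842, 0.539, 0.001]
wrist_force: [1.1, -1.5, 1.6]
opening: 0.202
```

Request:
apply_moves([
  [[0.09,-1.3,0,0,0,0.14,0],[0.36,-2.57,0,0,0,0.28,0],[0.81,-3.79,0,0,0,0.42,0],[1.42,-4.94,0,0,0,0.56,0],[2.19,-5.99,0,0,0,0.7,0],[3.09,-6.93,0,0,0,0.84,0],[4.12,-7.72,0,0,0,0.98,0],[5.25,-8.37,0,0,0,1.12,0]],
])

```text
time_s: 2.55
eef_pos: [0.4586, 0.2561, 0.1211]
eef_rot: [0.001, 1.0, 0.008, 0.002]
wrist_force: [7.3, -8.6, -0.7]
opening: 0.202
```

Request:
apply_moves([
  [[0.0,-0.3,0,0,0,0.03,0],[0.02,-0.56,0,0,0,0.06,0],[0.02,-0.56,0,0,0,0.06,0],[0.02,-0.56,0,0,0,0.06,0]],
])

```text
time_s: 2.95
eef_pos: [0.4587, 0.2594, 0.1211]
eef_rot: [0.003, 1.0, -0.018, 0.001]
wrist_force: [2.0, -16.4, 5.9]
opening: 0.196
```

The force builds to 16 N with no further travel, so red is at its stop. Releasing and rising.

Request:
apply_moves([
  [[0.02,-0.4,0,0,0,0.05,1],[0.02,-0.4,0,0,0,0.05,1],[0.02,-0.4,0,0,0,0.05,1],[0.02,-0.4,0,0,0,0.05,1],[0,-0.3,-3,0,0,0.05,1],[0,-0.3,-7,0,0,0.05,1],[0,-0.3,-11,0,0,0.05,1],[0,-0.3,-11,0,0,0.05,1]],
])

```text
time_s: 3.75
eef_pos: [0.4603, 0.267, 0.2366]
eef_rot: [-0.002, 0.999, -0.044, 0.005]
wrist_force: [1.1, 0.1, 0.5]
opening: 0.998
```

```bash
python3 - <<'E'
from bench import *; from h import *
from scipy.spatial.transform import Rotation as Ro
np.set_printoptions(precision=4,suppress=True)
o=get_obs(); cw=get_calibration("wrist"); w=camera("wrist"); s=camera("scene")
c,p,st=blob(w,(0,180,60),(5,255,255)); e=cast(cw,ends(p),.129)
print("wrist grip",c,st,"dir",np.degrees(np.arctan2(*(e[0]-e[1])[1::-1])),e[:,:2])
cs=get_calibration("scene")
m=cv2.resize(s[215:335,325:485],None,fx=2.5,fy=2.5)
h=np.zeros((480,800,3),np.uint8); h[:300,:400]=m; h[:300,400:]=cv2.resize(w,(400,300)); cv2.imwrite("pics/chk1.png",h[:300,:,::-1])
R=Ro.from_quat(o["eef_rot"],scalar_first=True).as_matrix(); print(o["time_s"],o["eef_pos"]); 
a=np.radians(180.2); g=np.array([.5614+.093*np.cos(a),-.1796+.093*np.sin(a),.12])
print("to blue grip, tool cm",g,100*R.T@(g-o["eef_pos"]),"yaw x",np.degrees(np.arctan2(R[1,0],R[0,0])))
E
```

```text
wrist grip [329.1035 247.162 ] [ 316  201   27   95 2068] dir -1.2359784946771466 [[0.4944 0.2578]
 [0.4218 0.2593]]
3.75 [0.4603 0.267  0.2366]
to blue grip, tool cm [ 0.4684 -0.1799  0.12  ] [ 4.6002 44.4957 11.5166] yaw x -5.020465954754626
```

View pics/chk1.png

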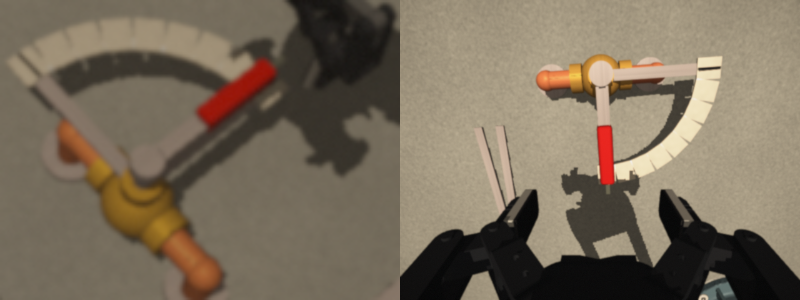

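The red lever lies along its shut arm at 178.8°, against a scale estimate of 179.0°. Moving over to blue.

Request:
apply_moves([
  [[0.5,5,0,0,0,-0.03,1],[1,10,0,0,0,-0.06,1],[1.5,15,0,0,0,-0.09,1],[2,20,0,0,0,-0.09,1],[2.6,25,0,0,0,-0.09,1],[3.1,30,0,0,0,-0.09,1],[3.6,35,0,0,0,-0.09,1],[4.1,40,0,0,0,-0.09,1]],
])

```text
time_s: 4.65
eef_pos: [0.461, -0.1357, 0.2285]
eef_rot: [-0.001, 1.0, 0.001, -0.001]
wrist_force: [1.4, 0.8, 0.4]
opening: 1.003
```

```bash
python3 - <<'E'
from bench import *; from h import *
from scipy.spatial.transform import Rotation as Ro
np.set_printoptions(precision=4,suppress=True)
w=camera("wrist"); o=get_obs(); cw=get_calibration("wrist")
c,p,st=blob(w,(105,150,60),(125,255,255)); e=cast(cw,ends(p),.129)
print("grip",c,st,e[:,:2],"dir",np.degrees(np.arctan2(*(e[1]-e[0])[1::-1])))
R=Ro.from_quat(o["eef_rot"],scalar_first=True).as_matrix(); g=np.r_[e.mean(0)[:2],.12]
print(o["time_s"],o["eef_pos"],"tool cm",100*R.T@(g-o["eef_pos"]),"yaw x",np.degrees(np.arctan2(R[1,0],R[0,0])),g)
cv2.imwrite("pics/w2.png",w[:,:,::-1])
E
```

```text
grip [390.2131 232.7447] [ 378  185   27   98 1994] [[ 0.5069 -0.1916]
 [ 0.4359 -0.1979]] dir -174.92892409922473
4.7 [ 0.4613 -0.1429  0.2289] tool cm [ 1.0538  5.1398 10.9063] yaw x -0.17146777684488612 [ 0.4714 -0.1948  0.12  ]
```

View pics/w2.png

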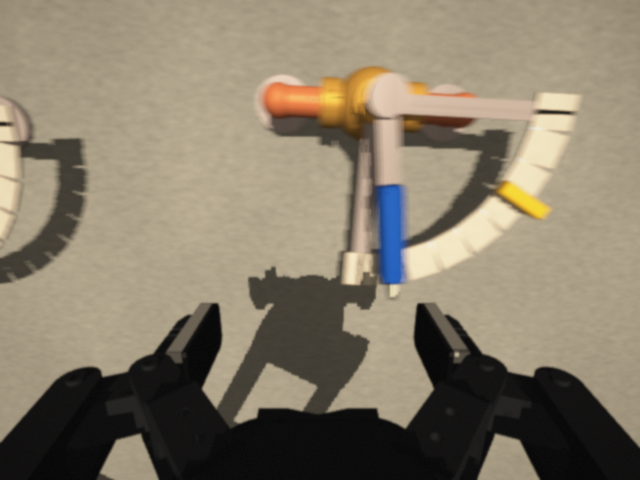

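The wrist view shows the blue grip at (391,235), hub cap (388,97) and clip (523,200). The arm was still settling, so I'll measure once more at rest, including the clip.

```bash
python3 - <<'E'
from bench import *; from h import *
from scipy.spatial.transform import Rotation as Ro
np.set_printoptions(precision=4,suppress=True)
for i in range(4): camera("scene")
o=get_obs(); cw=get_calibration("wrist"); w=camera("wrist"); ang=lambda v:np.degrees(np.arctan2(v[1],v[0]))
c,p,st=blob(w,(105,150,60),(125,255,255)); e=cast(cw,ends(p),.129); d=(e[0]-e[1])/np.linalg.norm(e[0]-e[1])
c2,p2,s2=blob(w,(18,150,100),(34,255,255),(460,140,600,260)); f=cast(cw,ends(p2),.09); 
g=np.r_[e.mean(0)[:2],.12]; hub=(g+.093*d)[:2]
print("grip",e[:,:2],"dir",ang(-d),"hub",hub)
print("clip",c2,s2,f[:,:2],"line",ang(f[1]-f[0]),"from hub",[ang(q[:2]-hub) for q in f],[np.linalg.norm(q[:2]-hub) for q in f],"from old hub",[ang(q[:2]-[.5614,-.1796]) for q in f])
R=Ro.from_quat(o["eef_rot"],scalar_first=True).as_matrix()
print(o["time_s"],o["eef_pos"],"tool cm",100*R.T@(g-o["eef_pos"]),"yaw x",ang(R[:,0]))
E
```

```text
grip [[ 0.5072 -0.181 ]
 [ 0.4358 -0.1876]] dir -174.69391784978853 hub [ 0.5641 -0.1757]
clip [520.4515 199.6166] [494 180  53  40 866] [[ 0.5022 -0.2743]
 [ 0.4779 -0.3158]] line -120.40087334611576 from hub [np.float64(-122.11149363135101), np.float64(-121.61182450906838)] [np.float64(0.11642936336744282), np.float64(0.16445887799379483)] from old hub [np.float64(-122.01507076772711), np.float64(-121.5296464292256)]
4.9 [ 0.4614 -0.1337  0.2287] tool cm [ 1.0323  5.0789 10.8556] yaw x 0.0054142709534368985
```

Request:
apply_moves([
  [[0.5,2.5,0,0,0,-0.05,1],[1,5.1,2,0,0,-0.09,1],[1,5.1,6,0,0,-0.09,1],[1,5.1,9,0,0,-0.09,1],[1,5.1,10.8,0,0,-0.09,1],[1,5.1,10.8,0,0,-0.09,1],[1,5.1,10.8,0,0,-0.09,1]],
])

```text
time_s: 5.65
eef_pos: [0.4726, -0.1839, 0.1224]
eef_rot: [-0.0, 0.999, 0.047, -0.0]
wrist_force: [0.7, -0.6, 0.8]
opening: 0.999
```

Request:
apply_moves([
  [[0,0,0,0,0,0,0],[0,0,0,0,0,0,0],[0,0,0,0,0,0,0],[0,0,0,0,0,0,0],[0,0,0,0,0,0,0],[0,0,0,0,0,0,0]],
])

```text
time_s: 6.25
eef_pos: [0.4725, -0.1854, 0.1229]
eef_rot: [0.0, 0.999, 0.046, 0.0]
wrist_force: [-1.4, 0.3, 6.1]
opening: 0.195
```

Request:
apply_moves([
  [[0.08,1.21,0,0,0,-0.13,0],[0.31,2.39,0,0,0,-0.26,0],[0.7,3.54,0,0,0,-0.39,0],[1.23,4.62,0,0,0,-0.52,0],[1.9,5.63,0,0,0,-0.65,0],[2.69,6.54,0,0,0,-0.78,0],[3.74,7.46,0,0,0,-0.93,0],[3.74,7.46,0,0,0,-0.93,0]],
])

```text
time_s: 7.05
eef_pos: [0.5171, -0.255, 0.1228]
eef_rot: [-0.001, 0.871, 0.491, 0.0]
wrist_force: [-3.2, 9.9, 10.4]
opening: 0.198
```

Request:
apply_moves([
  [[0,0,0,0,0,0,0],[0,0,0,0,0,0,0],[0,0,0,0,0,0,0]],
])

```text
time_s: 7.35
eef_pos: [0.5165, -0.2546, 0.1228]
eef_rot: [-0.001, 0.872, 0.489, 0.0]
wrist_force: [-1.4, 7.8, 9.4]
opening: 0.195
```

Tool yaw puts the lever at −121.4° and TCP position at −121.1°, against −121.0 to −121.6° for the clip. Releasing and rising.

Request:
apply_moves([
  [[0,0,0,0,0,0,1],[0,0,0,0,0,0,1],[0,0,0,0,0,0,1],[0,0,0,0,0,0,1],[0,0,-3,0,0,0,1],[0,0,-7,0,0,0,1],[0,0,-11,0,0,0,1],[0,0,-12,0,0,0,1]],
])

```text
time_s: 8.15
eef_pos: [0.5183, -0.2579, 0.2477]
eef_rot: [0.004, 0.873, 0.488, 0.002]
wrist_force: [-0.3, 0.6, 0.1]
opening: 1.001
```

```bash
python3 - <<'E'
from bench import *; from h import *
for i in range(3): camera("scene")
cw=get_calibration("wrist"); w=camera("wrist"); ang=lambda v:np.degrees(np.arctan2(v[1],v[0]))
c,p,st=blob(w,(105,150,60),(125,255,255)); e=cast(cw,ends(p),.129); print("grip",c,e[:,:2],ang(e[1]-e[0]))
try:
    c,p,st=blob(w,(18,150,100),(34,255,255),(200,180,450,420)); f=cast(cw,ends(p),.09); print("clip",c,st,f[:,:2],ang(f[1]-f[0]))
except ValueError: print("clip hidden")
sd=camera("side"); o=get_obs(); print(o["time_s"],o["eef_pos"],o["wrist_force"],abs(o["dq"]).max())
h=np.hstack([cv2.resize(w,(400,300)),cv2.resize(sd,(400,300))]); cv2.imwrite("pics/end.png",h[:,:,::-1])
E
```

```text
grip [315.82434515 239.82948125] [[ 0.53442408 -0.22534738]
 [ 0.49781676 -0.28591791]] -121.14772537873196
clip [311.24657534 295.06849315] [309 288   6  15  73] [[ 0.47531949 -0.31287189]
 [ 0.4835988  -0.30119079]] 54.67184156985244
8.4 [ 0.5154956  -0.25566425  0.24026296] [ 0.35817401  0.13993892 -0.97581493] 0.009949866827885293
```

View pics/end.png

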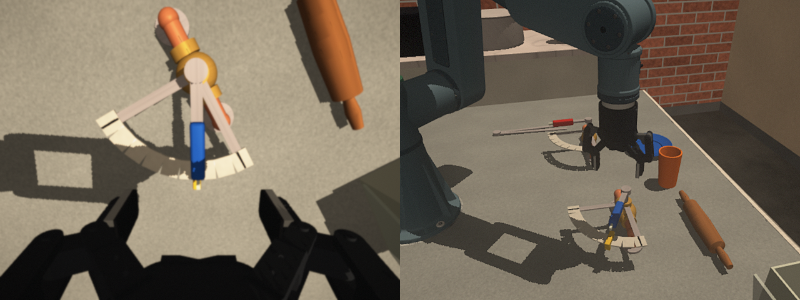

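The blue lever lies over the clip at −121.1°, within about 0.5° of it. Red is still shut, the gripper is clear, and the loose items haven't moved.

```bash
python3 -c "
from bench import *
print(hand_in())"
```

```text
the job is handed in; nothing more can be done
None
```

The gas supply is changed over and the job is handed in, at about 8.4 s of the 54 s allowed. I turned the red lever to its shut stop first. Then I turned the blue lever onto the yellow clip, let go and lifted the gripper clear.

- **Red lever:** it was pressed to its stop, where the force rose to 16 N with no further travel. It measured 178.8° after release, against 179.0° for the shut tick, and still looks shut in the last picture.
- **Blue lever:** it measured −121.1° after release. The clip had measured −121.0° to −122.1°, and the limit is 6°.
- **Other things:** the plate, belan, chimta and brush holder looked undisturbed in the pictures; I did not measure their positions again. The last wrist force reading was about 1 N.

Two checks disagreed:
- **Blue starting angle:** the side view gave 180.2°. The closer wrist view gave −174.7°, and I used that one.
- **Clip in the last wrist image:** only a sliver showed past the lever, so its direction reading of about −125° is unreliable. I relied on the earlier full views instead.

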